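# Clamp the slide box in its bench holder with the cam lever

### The job

Clamp the slide box in its bench holder: flip the cam lever up to free the sliding fence, slide the fence to the left until the box is held flat and snug, without play, between the fence and the fixed end stop, then flip the lever fully down again so that the fence is locked there. Leave the things standing around the holder where they are.

Things in the scene. Friction and masses are not known exactly. Their poses are not given: they have to be found in the camera images.
- holder: bench holder fixed to the worktop: a flat aluminium bed, 124 mm (its x) by 340 mm (its y, the sliding direction), 10 mm thick, with an 8 mm high lip along each long side. Origin: centre of its underside, on the worktop; z up, +y to the left. The fixed end stop stands at its +y end, 46 mm above the worktop, inner face at y = +150 mm. The fence is at the -y end
- fence (a joint): travel of the fence along the holder's +y, m. 0 = fully open (fence face at y = -85 mm in the holder's frame); it grows towards the end stop, at most 0.12. The fence with its carriage is 100 mm (x) by 50 mm (y), face 47 mm above the worktop. It slides with about 2 N once the lever is up; with the lever down it is locked. With the box touching both sides it reads about 0.085
- fence_face (a point): point on the middle of the fence's face that meets the box, 25 mm above the worktop
- cam_lever (a joint): angle of the cam lever on the fence, rad. 0 = fully down, locked: the lever points to the holder's -x (towards the robot), 12 degrees above level. It swings up about an axis parallel to the holder's y to 1.6 = up, just past upright, fence free (free from about 1.0). It stays where it is left; some 3 N at the grip turns it
- lever_pin (a point): middle of the lever's hinge pin: x = -10 mm, y = -110 mm + fence travel, z = 34 mm in the holder's frame. From here to the middle of the grip is 85 mm, at an elevation of 0.21 rad + the lever's angle
- lever_grip (a point): middle of the lever's black cross grip: a round bar parallel to the holder's y, 28 mm long, 22 mm in diameter, at the end of the steel lever; it can be pinched by its two flat ends
- slide_box: flat hinged box for microscope slides, 88 mm (its x) by 150 mm (its y) by 30 mm high, closed, about 0.2 kg, lying loosely on the bed between fence and end stop with its long side along the sliding direction. Origin: centre of its underside within 2 mm
- marker: marker pen with a cap, 135 mm long, lying in front of the holder; origin at the centre of its underside. To be left alone
- white_pot: specimen pot with a screw cap, 48 mm across, 56 mm high, behind the holder; origin at the centre of its underside. To be left alone
- bottle: small reagent bottle with a narrow cap, 34 mm across, 105 mm high, behind the holder; origin at the centre of its underside. To be left alone
- dish: shallow round dish, 60 mm across, 14 mm high, left of the holder; origin at the centre of its underside. To be left alone
- timer: small lab timer, 62 x 68 x 18 mm, right of the holder; origin at the centre of its underside. To be left alone
Things that resemble listed ones, but are neither listed nor needed, are in the scene too. Of the things that look like the slide_box, the largest one is meant.

How it is judged:
On the way, in this order (a step that is already met when the one before it is completed fails the run):
1. the lever is flipped up and the fence is free (value of joint cam_lever above 1 rad), for 0.1 s.
2. with the lever up, the fence has been slid until the box is snug against the end stop (value of joint cam_lever above 0.8 rad and value of joint fence between 0.082 and 0.0885 m and y of slide_box in the frame of holder between 0.07 and 0.079 m), for 0.1 s.
At the end, for the whole second after the job is handed in: The lever is fully down (joint below 0.15 rad); the fence is closed on the box with no more than 3 mm of play in all (fence travel 82 to 88.5 mm); the box lies flat on the bed, square to the holder within 0.04 rad, its end against the end stop (its centre 70 to 79 mm along the holder's y), at rest (value of joint cam_lever below 0.15 rad and value of joint fence between 0.082 and 0.0885 m and y of slide_box in the frame of holder between 0.07 and 0.079 m and z of slide_box in the frame of holder below 0.014 m and angle between slide_box's own z axis and vertical below 0.05 rad and angle between the y axis of slide_box and the y axis of holder, either way round below 0.04 rad and linear speed of slide_box below 0.01 m/s); the robot touches nothing.
It fails at once if a bystander is shifted by more than 25 mm or knocked over (distance of any of marker, white_pot, bottle, dish, timer from where it was at the start of the episode above 0.025 m or angle between any of white_pot, bottle, dish, timer's own z axis and vertical above 0.6 rad).
It fails at once if the slide box is tipped or lifted out of the holder (angle between slide_box's own z axis and vertical above 0.3 rad or z of slide_box in the frame of holder above 0.05 m).
It also fails if it takes over 42 s, if anything falls off the work surface, if the arm or the gripper's body presses on something with over 40 N, if the wrist force passes 120 N, or if a joint passes its speed limit or range.

### The arm

A 7-joint arm with a two-finger parallel gripper is mounted at the origin on a cart in front of the work surface, level with it; the furniture and walls round the work are solid. World frame = base frame: x ahead of the robot, y to its left, z up, the work surface at z = 0. Lengths are in m, angles in rad, forces in N, time in s.
With the tool pointing down it reaches from about 0.35 to 0.9 m from the base axis. Payload 8.1 kg.
Tool frame: the origin (TCP) lies midway between the tips of the shut fingers; the grasp point (between the pads) lies 19 mm behind it; z points along the fingers, y is the line along which they close (so a half turn about z gives the same grasp; the last joint's range is limited). The gripper opens to 92 mm and grips with 3 to 60 N. Pads are 19 mm wide; open, the fingers measure 130 mm over their backs; the gripper's body (75 mm by 190 mm) begins 47 mm behind the grasp point.
Start: joints at [1.03, 0.434, 0.025, 1.573, -0.012, 1.134, -0.075], TCP at [0.265, -0.566, 0.227] pointing down, gripper open.
Joint ranges: [-2.62, 2.62], [-0.44, 2.09], [-1.27, 1.32], [0.08, 2.57], [-1.32, 4.46], [0.12, 2], [-2.74, 2.74]. Speed limits (rad/s): [2.22, 2.22, 3.01, 3.01, 3.14, 3.14, 3.14].

### API

Orientations are given as a rotation vector (axis times angle).
In Python, from cell import observe, cams, job gives the robot as it stands. The module is installed in compiled form; this text tells all that it offers.
- The arm moves only by the tool step_arm, never from a script. Its argument "steps" is a list of rows, each a list of 6 numbers: the shift along the world's x, y, z in mm, then the turn, a rotation vector about the world's x, y, z in rad. In form: [[dx, dy, dz, rx, ry, rz], ...]. A call has 1 to 20 rows; each row shifts and turns the commanded pose from where the row before left it; what a row does not reach is not made up. A row lasts 1/12 s, in which the tool goes at most 41.7 mm and 7.16 degrees, less where a joint would pass 70% of its speed; a pose out of reach is approached as far as the arm can. A call with a gripper value outside its range is refused whole. "gripper" is the opening, from 0 (shut) to 1 (fully open), set as the call begins (left out, the last holds). The fingers move at their own pace and stop on an object; "force" is the grip in N (left out, the last holds). Time passes only in rows, so rows that do not move let the fingers close. It gives the time, the measured TCP pose, the force, the opening and the grip force at its end, in the units of the state.
- observe(): the state, without advancing time (a new reading comes with each control period).
- cams.get_image(name): name is "scene" or "side" or "wrist"; returns the picture (480x640x3 uint8, red, green, blue); there is no depth.
- cams.get_calibration(name): a dict with "fov_y" (degrees; the focal length in pixels is half the picture's height over the tangent of half this angle, whatever the lens; pixels are square), "cx", "cy" (the principal point, pixels), "dist_coeffs" ([k1, k2, p1, p2, k3] as OpenCV has them; the pictures are not rectified), "world_to_cam" (4x4, takes a point from world to camera coordinates). Camera axes: x right, y up, looking along -z (the intrinsics and any distortion apply to the point x, -y, -z); pixel columns grow to the right and rows downward; lengths in m; the calibration is good to about 2 mm. A picture is of the moment at which its call begins: read the wrist's pose just before it. get_calibration takes no time and is no camera call; for the wrist camera it gives the pose at the moment of the call.
- job.sign_off(): hands the job in; it is judged then, once.
The state is a dict: "clock": time; "joints": joint angles; "dq": joint speeds; "joint_efforts": joint torques, N m; "position": TCP position; "ee_rot": TCP orientation; "force": force on the tool from outside, world axes, zero at the start; "ft_torque": the same for the moment, N m; "width": opening from 0.0 (shut) to 1.0 (fully open); "gripper_force": force on a finger pad.
Only numpy, scipy, OpenCV 4.12 (cv2) and the standard library are available. Lean on these libraries where they do the work, as an engineer would, in place of code of your own. Each camera call takes 0.05 s, during which the arm holds its last target. There are 200 camera calls.

## Working session

There is one attempt and no reset: what is moved stays moved. The work goes in short steps, Python scripts to look and compute and a tool call to move; the robot and the scene stay as the last step left them, time stands still between calls to the robot, and variables do not carry over. Pictures are saved under pics/ and viewed, at most 10 in all, crops included, and the job is handed in when it is done.

Besides the shell and the picture viewer there is one more tool, called after "Emit:" as name([rows], argument=value, ...), one row to a line, values as JSON. step_arm: Moves the arm, as the interface text tells. Its arguments: {"type":"object","properties":{"steps":{"type":"array","items":{"type":"array","items":{"type":"number"}}},"gripper":{"type":"number"},"force":{"type":"number"}},"required":["steps"]}

```bash
mkdir -p pics; cat > h.py <<'E'
import numpy as np, cv2
from cell import observe, cams, job
def cal(n):
    c=cams.get_calibration(n); f=240/np.tan(np.radians(c["fov_y"])/2)
    K=np.array([[f,0,c["cx"]],[0,f,c["cy"]],[0,0,1]]); return K,np.array(c["dist_coeffs"],float),np.array(c["world_to_cam"])
def ray(C,px):
    K,d,T=C; u=cv2.undistortPoints(np.array(px,float).reshape(-1,1,2),K,d).reshape(-1,2)
    v=np.c_[u[:,0],-u[:,1],-np.ones(len(u))]@T[:3,:3]; return -T[:3,:3].T@T[:3,3],v
def onplane(C,px,z):
    o,v=ray(C,px); return o+v*((z-o[2])/v[:,2])[:,None]
def proj(C,P):
    K,d,T=C; p=np.atleast_2d(P)@T[:3,:3].T+T[:3,3]; p=p*[1,-1,-1]
    return cv2.projectPoints(p,np.zeros(3),np.zeros(3),K,d)[0].reshape(-1,2)
def tri(Cs,pxs):
    A=np.zeros((3,3));b=np.zeros(3)
    for C,p in zip(Cs,pxs):
        o,v=ray(C,p);v=v[0]/np.linalg.norm(v[0]);M=np.eye(3)-np.outer(v,v);A+=M;b+=M@o
    return np.linalg.solve(A,b)
def snap(n,f):
    C=cal(n); im=cams.get_image(n)[:,:,::-1].copy(); cv2.imwrite("pics/"+f,im); return C,im
E
python3 - <<'E'
from h import *
for n in("scene","side"):
    C,_=snap(n,n+"0.png"); print(n,C[0][0,0],C[1],-C[2][:3,:3].T@C[2][:3,3])
o=observe();print(o["clock"],o["position"],o["ee_rot"],o["force"])
E
```

```text
scene 436.4399920555173 [0.0242464 0.        0.        0.        0.       ] [0.12882998 0.61256402 0.86192019]
side 481.9498747872885 [-0.05301744  0.          0.          0.          0.        ] [ 0.058449   -0.80009304  0.48305935]
0.1 [ 0.26469486 -0.56565986  0.22601257] [-3.06530342e+00 -6.81792165e-01  6.91492627e-04] [-0.84552773  0.78764311  0.65760229]
```

View pics/scene0.png

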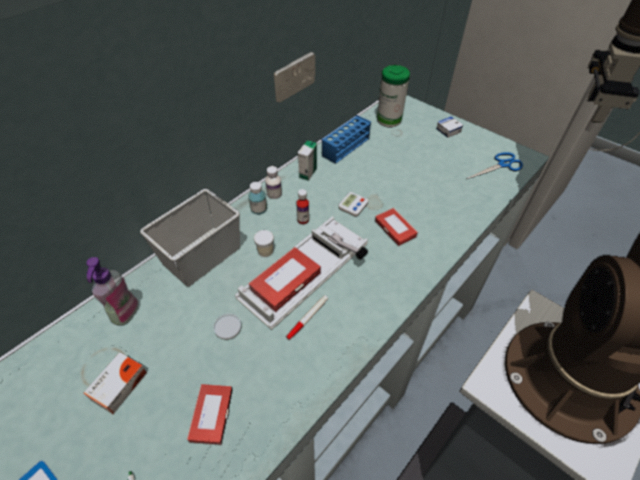

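View pics/side0.png

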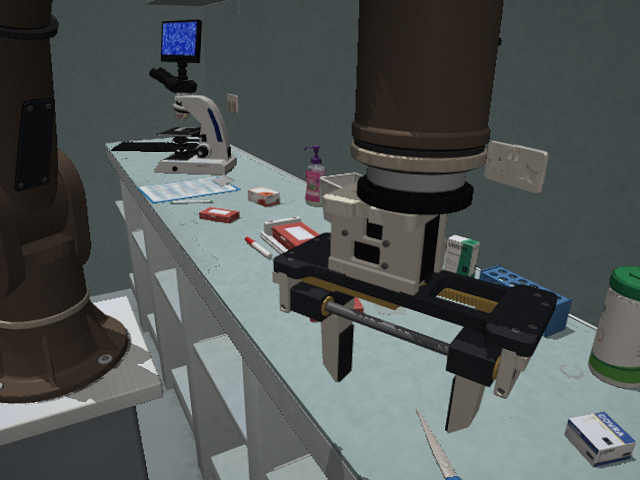

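The scene picture shows the holder with its box at about (286,278), the fence and black lever grip at (340,240)/(361,252), the marker at (307,318), pot at (264,242), bottle at (302,207), dish at (228,327) and timer at (353,204). There are three red boxes with white labels: (286,278), (210,413) and (396,226). The one in the holder is the largest and the only one lying on the bed, so it fits. I'll confirm it in an enlarged crop.

```bash
python3 - <<'E'
import cv2
im=cv2.imread("pics/scene0.png")[185:335,225:425]
cv2.imwrite("pics/crop.png",cv2.resize(im,None,fx=4,fy=4,interpolation=cv2.INTER_CUBIC))
E
```

```text
(no output)
```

View pics/crop.png

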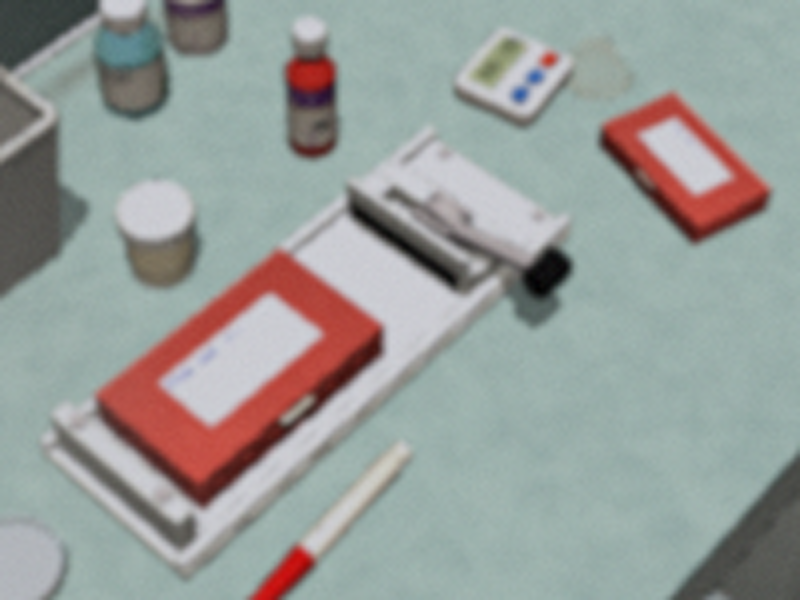

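```bash
python3 - <<'E'
from h import *
C=cal("scene"); q=lambda a:[[225+x/4,185+y/4] for x,y in a]
np.set_printoptions(precision=4,suppress=True)
b=onplane(C,q([(280,250),(383,328),(203,490),(98,397)]),.04);print(b,[np.linalg.norm(b[i]-b[i-1]) for i in range(4)],b.mean(0))
for z in(0.,.01,.018):
    print(z,onplane(C,q([(185,574),(42,440),(430,128),(570,225)]),z))
print("grip",onplane(C,q([(547,271)]),.0517))
print("stop top",onplane(C,q([(65,405),(192,520)]),.046)); print("fence top",onplane(C,q([(352,180),(462,270)]),.047))
g=onplane(C,q([(400,445),(250,600)]),.01);print(g)
E
```

```text
[[0.6249 0.147  0.04  ]
 [0.5386 0.1492 0.04  ]
 [0.538  0.2976 0.04  ]
 [0.6266 0.2947 0.04  ]] [np.float64(0.14767627468613245), np.float64(0.08636118517993134), np.float64(0.14841967714302048), np.float64(0.08863562953129152)] [0.582  0.2221 0.04  ]
0.0 [[ 0.5266  0.3267  0.    ]
 [ 0.6524  0.3217  0.    ]
 [ 0.648  -0.0213  0.    ]
 [ 0.5242 -0.0164 -0.    ]]
0.01 [[ 0.522   0.3301  0.01  ]
 [ 0.6464  0.3251  0.01  ]
 [ 0.642  -0.0139  0.01  ]
 [ 0.5196 -0.0091  0.01  ]]
0.018 [[ 0.5183  0.3327  0.018 ]
 [ 0.6415  0.3278  0.018 ]
 [ 0.6371 -0.008   0.018 ]
 [ 0.516  -0.0032  0.018 ]]
grip [[0.4886 0.0589 0.0517]]
stop top [[0.6327 0.3131 0.046 ]
 [0.526  0.317  0.046 ]]
fence top [[0.6267 0.0799 0.047 ]
 [0.5289 0.0891 0.047 ]]
[[0.49   0.1887 0.01  ]
 [0.4846 0.3174 0.01  ]]
```

The crop confirms it: the large red box (crop corners (280,250), (383,328), (203,490), (98,397)) lies on the bed. It measures 148 x 87 mm, matching 150 x 88, and the box at the right (crop 685,165) is smaller. The black grip is at crop (547,271), or about (0.489, 0.055) in the world. I'll move over it for a wrist view.

Emit:
step_arm([
  [12, 31, 4, 0, 0, -0.022],
  [12, 31, 4, 0, 0, -0.022],
  [12, 31, 4, 0, 0, -0.022],
  [12, 31, 4, 0, 0, -0.022],
  [12, 31, 4, 0, 0, -0.022],
  [12, 31, 4, 0, 0, -0.022],
  [12, 31, 4, 0, 0, -0.022],
  [12, 31, 4, 0, 0, -0.022],
  [12, 31, 4, 0, 0, -0.022],
  [12, 31, 4, 0, 0, -0.022],
  [12, 31, 4, 0, 0, -0.022],
  [12, 31, 4, 0, 0, -0.022],
  [12, 31, 4, 0, 0, -0.022],
  [12, 31, 4, 0, 0, -0.022],
  [12, 31, 4, 0, 0, -0.022],
  [12, 31, 4, 0, 0, -0.022],
  [12, 31, 4, 0, 0, -0.022],
  [12, 31, 4, 0, 0, -0.022],
  [6, 31, 4, 0, 0, -0.022],
  [0, 20, 4, 0, 0, -0.022],
], gripper=0.6)

```text
clock: 1.77
position: [0.4874, 0.0464, 0.3066]
ee_rot: [-3.14, 0.001, 0.001]
force: [-0.3, 0.0, 0.7]
width: 0.599
gripper_force: 0.0
```

```bash
python3 - <<'E'
from h import *
from scipy.spatial.transform import Rotation as R
np.set_printoptions(precision=4,suppress=True)
o=observe();print(o["clock"],o["position"],R.from_rotvec(o["ee_rot"]).as_matrix(),o["joints"],o["width"])
C,im=snap("wrist","w1.png");np.savez("w1.npz",K=C[0],d=C[1],T=C[2]);print(-C[2][:3,:3].T@C[2][:3,3])
E
```

```text
1.7667 [0.4874 0.0464 0.3066] [[ 1.     -0.0006 -0.0003]
 [-0.0006 -1.      0.0012]
 [-0.0003 -0.0012 -1.    ]] [ 0.0947  0.1782 -0.3494  1.7444  0.0631  1.2302 -1.8421] 0.5988092500552201
[0.5721 0.0461 0.4631]
```

View pics/w1.png

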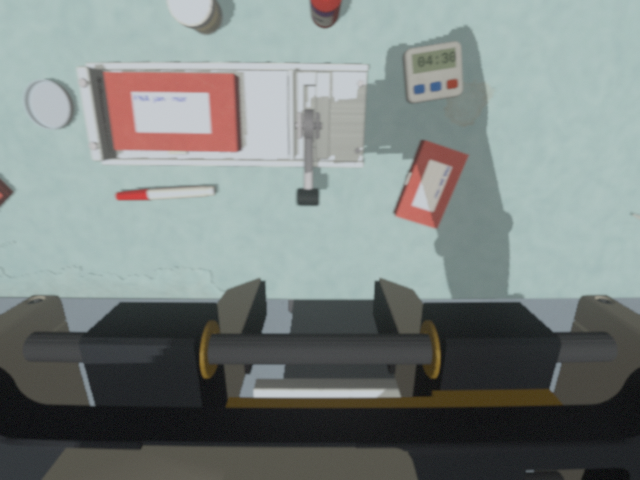

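The wrist view shows the holder from (80,64) to (369,166), the box at about (104..240, 72..152), the fence face near x=297 and the black grip at (308,198). Now measuring these.

```bash
python3 - <<'E'
from h import *
np.set_printoptions(precision=4,suppress=True)
z=np.load("w1.npz");C=(z["K"],z["d"],z["T"]);im=cv2.imread("pics/w1.png")
g=im.max(2); m=((g<70)*255).astype(np.uint8); m[:180]=0;m[215:]=0;m[:,:290]=0;m[:,330:]=0
ys,xs=np.where(m);print("grip px",xs.min(),xs.max(),ys.min(),ys.max());print(onplane(C,[[xs.mean(),ys.mean()],[xs.min(),ys.mean()],[xs.max()+1,ys.mean()]],.0517))
hsv=cv2.cvtColor(im,cv2.COLOR_BGR2HSV)
r=(((hsv[...,0]<8)|(hsv[...,0]>172))&(hsv[...,1]>120)).astype(np.uint8); r[:55]=0;r[175:]=0;r[:,:85]=0;r[:,260:]=0
c=max(cv2.findContours(r,0,2)[0],key=cv2.contourArea);q=cv2.boxPoints(cv2.minAreaRect(c));print(q);b=onplane(C,q,.04);print(b,b.mean(0))
print("bed R",onplane(C,[[369,66],[365,166]],.01));print("stop/left",onplane(C,[[80,66],[92,163]],.018))
cv2.imwrite("pics/wc.png",cv2.resize(im[50:215,70:380],None,fx=2.58,fy=2.58,interpolation=cv2.INTER_CUBIC))
E
```

```text
grip px 299 316 190 203
[[0.4928 0.0599 0.0517]
 [0.4928 0.0717 0.0517]
 [0.4928 0.05   0.0517]]
[[109.7228  97.2277]
 [127.9406  95.406 ]
 [130.7624 123.6238]
 [112.5446 125.4455]]
[[0.6039 0.2908 0.04  ]
 [0.6055 0.2689 0.04  ]
 [0.5742 0.2705 0.04  ]
 [0.5724 0.293  0.04  ]] [0.589  0.2808 0.04  ]
bed R [[ 0.6391 -0.0127  0.01  ]
 [ 0.52   -0.0123  0.01  ]]
stop/left [[0.6413 0.334  0.018 ]
 [0.5263 0.3414 0.018 ]]
```

View pics/wc.png

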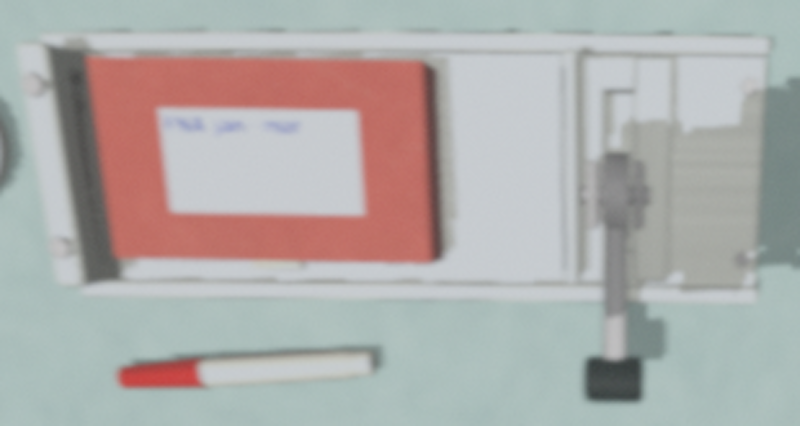

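The crop shows box corners at (88,57), (427,62), (438,262), (112,258), the pin at (617,190), the grip at (613,380) and the fence edge near x=575. I'll fit the holder pose from the lip edges, pin and grip.

```bash
python3 - <<'E'
from h import *
np.set_printoptions(precision=4,suppress=True)
z=np.load("w1.npz");C=(z["K"],z["d"],z["T"]); q=lambda a:[[70+x/2.58,50+y/2.58] for x,y in a]
b=onplane(C,q([(88,57),(427,62),(438,262),(112,258)]),.04);print("box",b,b.mean(0))
print("lip far",onplane(C,q([(85,43),(768,38)]),.018)); print("lip near",onplane(C,q([(85,292),(757,301)]),.018))
print("stop top outer",onplane(C,q([(20,43),(60,285)]),.046),"stop in",onplane(C,q([(50,45),(85,282)]),.046))
print("fence top",onplane(C,q([(563,50),(565,280),(580,50),(582,280)]),.047))
print("pin",onplane(C,q([(617,190)]),.045),"grip",onplane(C,q([(587,380),(642,380),(614,358),(614,402)]),.0517))
E
```

```text
box [[0.6309 0.2927 0.04  ]
 [0.6268 0.1418 0.04  ]
 [0.5409 0.1428 0.04  ]
 [0.5439 0.297  0.04  ]] [0.5856 0.2186 0.04  ]
lip far [[ 0.64    0.3059  0.018 ]
 [ 0.6393 -0.01    0.018 ]]
lip near [[ 0.5259  0.3269  0.018 ]
 [ 0.52   -0.0092  0.018 ]]
stop top outer [[0.6364 0.3186 0.046 ]
 [0.5322 0.3207 0.046 ]] stop in [[0.6352 0.3053 0.046 ]
 [0.5334 0.3084 0.046 ]]
fence top [[0.6303 0.0814 0.047 ]
 [0.5331 0.0831 0.047 ]
 [0.6302 0.0741 0.047 ]
 [0.5331 0.0753 0.047 ]]
pin [[0.5726 0.0589 0.045 ]] grip [[0.4872 0.0736 0.0517]
 [0.4872 0.0477 0.0517]
 [0.4977 0.0608 0.0517]
 [0.4766 0.061  0.0517]]
```

Holder centre is at about (0.583, 0.158) with yaw about -0.02. The fence already stands about 10 mm in, so it needs about 75 mm more travel. The grip is at about (0.488, 0.060, 0.052). Descending now.

Emit:
step_arm([
  [0, 4, -30, 0, 0, -0.02],
  [0, 5, -35, 0, 0, 0],
  [0, 5, -35, 0, 0, 0],
  [0, 0, -35, 0, 0, 0],
  [0, 0, -35, 0, 0, 0],
  [0, 0, -35, 0, 0, 0],
  [0, 0, -30, 0, 0, 0],
  [0, 0, -20, 0, 0, 0],
  [0, 0, -12, 0, 0, 0],
  [0, 0, -6, 0, 0, 0],
  [0, 0, 0, 0, 0, 0],
])

```text
clock: 2.73
position: [0.486, 0.0566, 0.0325]
ee_rot: [3.141, -0.035, -0.004]
force: [0.7, 0.1, -0.3]
width: 0.6
gripper_force: 0.0
```

```bash
python3 - <<'E'
from h import *
C,im=snap("wrist","w2.png");im2=im[150:480,100:540];cv2.imwrite("pics/w2.png",cv2.resize(im2,None,fx=1.5,fy=1.5))
print(observe()["position"])
E
```

```text
[0.48668857 0.05677479 0.03354349]
```

View pics/w2.png

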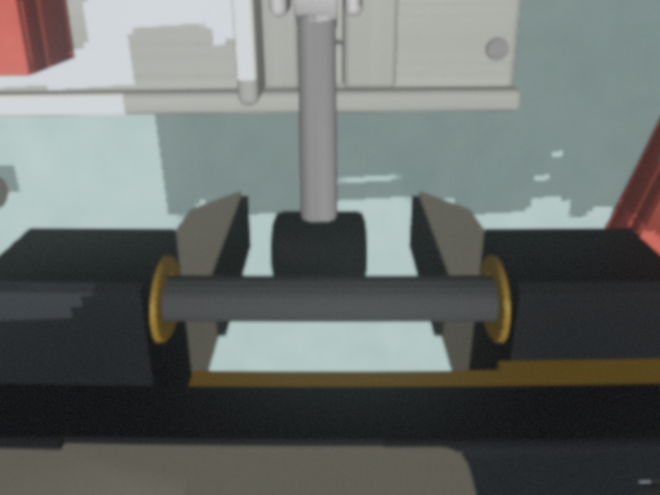

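The fingers straddle the black grip, which is centred at crop x=319 against 330 between the fingers, so it is about 3 mm to +y. Correcting and closing.

Emit:
step_arm([
  [1, 3, 0, 0, 0, 0],
  [0, 0, 0, 0, 0, 0],
  [0, 0, 0, 0, 0, 0],
  [0, 0, 0, 0, 0, 0],
  [0, 0, 0, 0, 0, 0],
  [0, 0, 0, 0, 0, 0],
], gripper=0.1, force=20)

```text
clock: 3.28
position: [0.4883, 0.0598, 0.0342]
ee_rot: [3.141, -0.035, 0.001]
force: [-0.3, -1.2, 5.0]
width: 0.307
gripper_force: 20.0
```

Emit:
step_arm([
  [2.1, 0, 8.2, 0, 0, 0],
  [3, 0, 8, 0, 0, 0],
  [3.8, -0.1, 7.6, 0, 0, 0],
  [4.5, -0.1, 7.2, 0, 0, 0],
  [5.2, -0.1, 6.7, 0, 0, 0],
  [5.9, -0.1, 6.2, 0, 0, 0],
  [6.4, -0.1, 5.5, 0, 0, 0],
  [7, -0.1, 4.9, 0, 0, 0],
  [0, 0, 0, 0, 0, 0],
])

```text
clock: 4.03
position: [0.5271, 0.0593, 0.0892]
ee_rot: [3.141, -0.036, 0.001]
force: [-5.1, -1.2, 10.5]
width: 0.305
gripper_force: 20.0
```

Emit:
step_arm([
  [7.4, -0.2, 4.1, 0, 0, 0],
  [7.8, -0.2, 3.4, 0, 0, 0],
  [8.1, -0.2, 2.6, 0, 0, 0],
  [8.3, -0.2, 1.8, 0, 0, 0],
  [8.4, -0.2, 0.9, 0, 0, 0],
  [8.5, -0.2, 0.1, 0, 0, 0],
  [8.5, -0.2, -0.7, 0, 0, 0],
  [0, 0, 0, 0, 0, 0],
])

```text
clock: 4.7
position: [0.5852, 0.0584, 0.1005]
ee_rot: [-3.14, 0.035, -0.004]
force: [0.9, 2.0, 2.6]
width: 0.304
gripper_force: 20.0
```

```bash
python3 - <<'E'
from h import *
C,im=snap("wrist","w3.png");cv2.imwrite("pics/w3.png",im[:400])
E
```

```text
(no output)
```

View pics/w3.png

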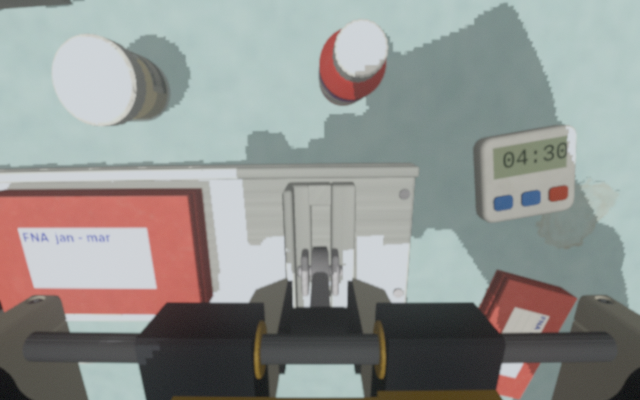

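The lever is upright and the fence is free. Sliding left, fast at first and then slowly.

Emit:
step_arm([
  [0.1, 3, 0, 0, 0, 0],
  [0.1, 6, 0, 0, 0, 0],
  [0.2, 8, 0, 0, 0, 0],
  [0.2, 8, 0, 0, 0, 0],
  [0.2, 8, 0, 0, 0, 0],
  [0.2, 8, 0, 0, 0, 0],
  [0.1, 6, 0, 0, 0, 0],
  [0.1, 4, 0, 0, 0, 0],
  [0, 3, 0, 0, 0, 0],
  [0, 3, 0, 0, 0, 0],
  [0, 3, 0, 0, 0, 0],
  [0, 3, 0, 0, 0, 0],
  [0, 0, 0, 0, 0, 0],
])

```text
clock: 5.83
position: [0.5845, 0.1216, 0.1006]
ee_rot: [-3.141, 0.034, -0.002]
force: [5.0, -0.4, 5.0]
width: 0.303
gripper_force: 20.0
```

Emit:
step_arm([
  [0, 2, 0, 0, 0, 0],
  [0, 2, 0, 0, 0, 0],
  [0, 2, 0, 0, 0, 0],
  [0, 0, 0, 0, 0, 0],
])

```text
clock: 6.17
position: [0.5845, 0.1272, 0.1006]
ee_rot: [-3.141, 0.035, -0.002]
force: [4.8, -1.6, 5.9]
width: 0.304
gripper_force: 20.0
```

Emit:
step_arm([
  [0, 2, 0, 0, 0, 0],
  [0, 2, 0, 0, 0, 0],
  [0, 0, 0, 0, 0, 0],
])

```text
clock: 6.42
position: [0.5846, 0.1312, 0.1006]
ee_rot: [-3.141, 0.035, -0.002]
force: [4.3, -3.8, 5.0]
width: 0.304
gripper_force: 20.0
```

Emit:
step_arm([
  [0, 1, 0, 0, 0, 0],
  [0, 1, 0, 0, 0, 0],
  [0, 0, 0, 0, 0, 0],
])

```text
clock: 6.67
position: [0.5846, 0.1328, 0.1006]
ee_rot: [3.141, -0.035, 0.002]
force: [5.0, -3.0, 6.3]
width: 0.301
gripper_force: 20.0
```

Emit:
step_arm([
  [0, 1, 0, 0, 0, 0],
  [0, 1, 0, 0, 0, 0],
  [0, 0, 0, 0, 0, 0],
])

```text
clock: 6.92
position: [0.5846, 0.1335, 0.1006]
ee_rot: [3.139, -0.037, 0.001]
force: [4.5, -6.8, 7.5]
width: 0.298
gripper_force: 20.0
```

It stalls after 75 mm, as predicted. One more small push to confirm, then a look.

Emit:
step_arm([
  [0, 1, 0, 0, 0, 0],
  [0, 1, 0, 0, 0, 0],
  [0, 0, 0, 0, 0, 0],
  [0, 0, 0, 0, 0, 0],
])

```text
clock: 7.25
position: [0.5846, 0.1336, 0.1006]
ee_rot: [3.137, -0.039, 0.001]
force: [3.1, -11.0, 10.3]
width: 0.303
gripper_force: 20.0
```

```bash
python3 - <<'E'
from h import *
C,im=snap("scene","s2.png");print(observe()["force"],observe()["position"])
cv2.imwrite("pics/s2.png",cv2.resize(im[185:335,225:425],None,fx=4,fy=4,interpolation=cv2.INTER_CUBIC))
E
```

```text
[  2.32950262 -11.758589     9.82486041] [0.58460099 0.13359103 0.10059889]
```

View pics/s2.png

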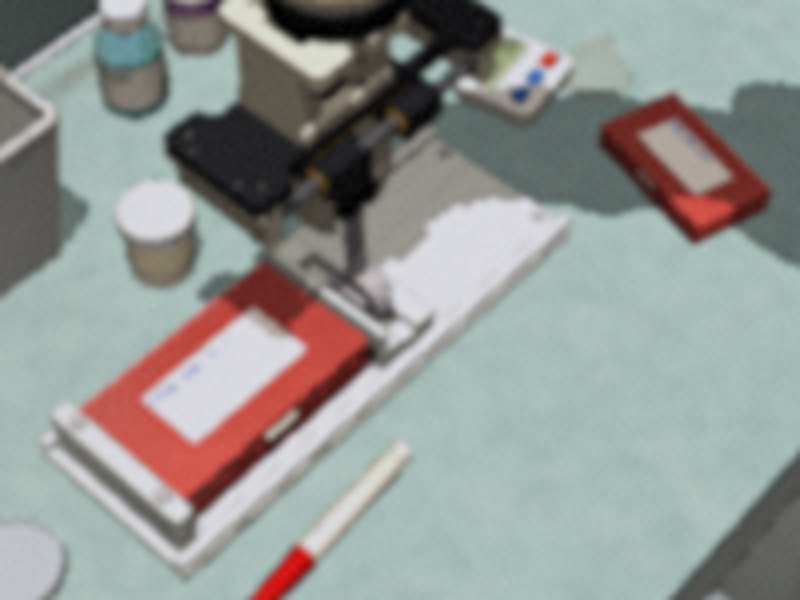

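The box is held between the stop (65,410)-(190,520) and the fence (around (395,340)), with no visible gap, and the bystanders are unmoved. Easing off slightly, then swinging the lever back down.

Emit:
step_arm([
  [0, -1, 0, 0, 0, 0],
  [-8.5, 0.2, 0.7, 0, 0, 0],
  [-8.5, 0.2, -0.1, 0, 0, 0],
  [-8.4, 0.2, -0.9, 0, 0, 0],
  [-8.3, 0.2, -1.8, 0, 0, 0],
  [-8.1, 0.2, -2.6, 0, 0, 0],
  [-7.8, 0.2, -3.4, 0, 0, 0],
  [-7.4, 0.2, -4.1, 0, 0, 0],
  [0, 0, 0, 0, 0, 0],
])

```text
clock: 8.05
position: [0.5246, 0.1344, 0.0864]
ee_rot: [3.137, -0.037, -0.006]
force: [1.8, -8.0, -4.4]
width: 0.303
gripper_force: 20.0
```

Emit:
step_arm([
  [-7, 0.1, -4.9, 0, 0, 0],
  [-6.4, 0.1, -5.5, 0, 0, 0],
  [-5.9, 0.1, -6.2, 0, 0, 0],
  [-5.2, 0.1, -6.7, 0, 0, 0],
  [-4.5, 0.1, -7.2, 0, 0, 0],
  [-3.8, 0, -7.6, 0, 0, 0],
  [-3, 0, -8, 0, 0, 0],
  [-2.1, 0, -8.2, 0, 0, 0],
  [0, 0, -2, 0, 0, 0],
  [0, 0, 0, 0, 0, 0],
])

```text
clock: 8.88
position: [0.487, 0.1348, 0.0312]
ee_rot: [3.137, -0.038, -0.007]
force: [-0.1, -10.2, 8.8]
width: 0.302
gripper_force: 20.0
```

Fully down: z matches the start, with a firm stop. Opening a little and lifting clear.

Emit:
step_arm([
  [0, 0, 1, 0, 0, 0],
  [0, -1, 0, 0, 0, 0],
  [0, 0, 0, 0, 0, 0],
  [0, 0, 0, 0, 0, 0],
], gripper=0.5)

```text
clock: 9.22
position: [0.4882, 0.1372, 0.0324]
ee_rot: [-3.141, 0.034, 0.002]
force: [0.5, 0.8, 0.2]
width: 0.489
gripper_force: 0.0
```

Emit:
step_arm([
  [0, 0, 10, 0, 0, 0],
  [0, 0, 20, 0, 0, 0],
  [0, 0, 30, 0, 0, 0],
  [0, 0, 40, 0, 0, 0],
  [0, 0, 40, 0, 0, 0],
  [0, 0, 40, 0, 0, 0],
  [0, 0, 40, 0, 0, 0],
  [0, 0, 40, 0, 0, 0],
  [0, 0, 20, 0, 0, 0],
  [0, 0, 0, 0, 0, 0],
])

```text
clock: 10.05
position: [0.4907, 0.1383, 0.3187]
ee_rot: [-3.138, 0.034, -0.013]
force: [0.2, 0.4, 0.0]
width: 0.498
gripper_force: 0.0
```

```bash
python3 - <<'E'
from h import *
C,im=snap("wrist","w4.png");print(observe()["force"],observe()["position"])
C,im2=snap("scene","s4.png")
a=cv2.resize(im2[185:335,225:425],(800,600))[:,:]
cv2.imwrite("pics/f.png",cv2.vconcat([cv2.resize(im[:300],(640,300)),cv2.resize(im2[185:335,200:520],(640,300))]))
E
```

```text
[ 1.16559167  0.21349626 -0.33405594] [0.48977544 0.13770193 0.31581296]
```

View pics/f.png

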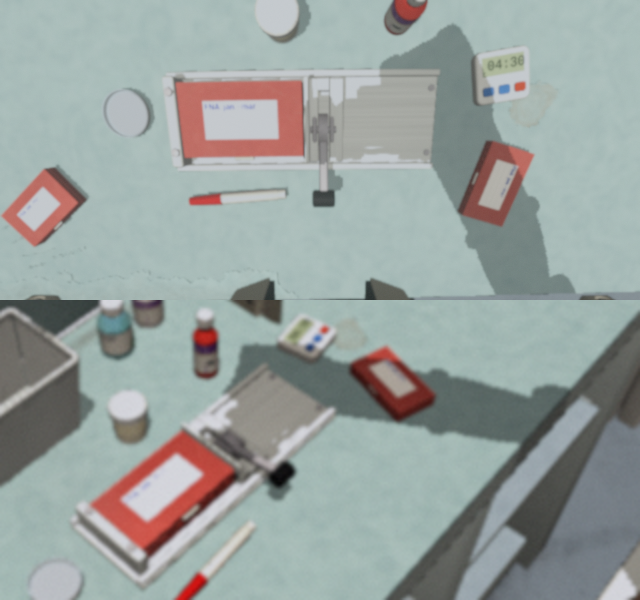

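The wrist view shows the box flush between the stop (177,120) and the fence (304,118). The lever is down with its grip at (324,198), nothing else has moved, and the gripper is clear. Handing in.

```bash
python3 -c "
from cell import job
print(job.sign_off())"
```

```text
the job is handed in; nothing more can be done
None
```

The job is handed in: the final pictures show the slide box flush between the fence and the end stop, the lever fully down, the bystanders unmoved and the gripper clear, after about 10 s of the 42 s; the sign-off gave no verdict.

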